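# Unclamp the drilled plate and hook it into its holder

### The arm

A 6-joint arm with a two-finger parallel gripper is mounted at the origin on a cart in front of the work surface, level with it; the furniture and walls round the work are solid. World frame = base frame: x ahead of the robot, y to its left, z up, the work surface at z = 0. Lengths are in m, angles in rad, forces in N, time in s.
With the tool pointing down it reaches from about 0.35 to 0.725 m from the base axis. Payload 6 kg.
Tool frame: the origin (TCP) lies at the very end of the fingers, on their centre line; the grasp point (between the pads) lies pinch_z behind it (pinch_z is the distance from the TCP to the grasp point, in m); z points along the fingers, y is the line along which they close (so a half turn about z gives the same grasp; the last joint's range is limited). The gripper opens to 85 mm and grips with 20 to 120 N. Pads are 22 mm wide; open, the fingers measure 114 mm over their backs; the gripper's body (76 mm by 85 mm) begins 54 mm behind the grasp point. The pads swing forward as they close: fully open they stand 13 mm farther back than shut.
Start: joints at [1.526, 0.04, 0.085, 0, -1.615, -0.334], TCP at [0.222, 0.557, 0.231] pointing down, gripper open.
Joint ranges: [-2.56, 2.56], [-1.29, 2.01], [-1.08, 1.49], [-3.29, 1.98], [-2.81, -0.18], [-2.99, 2.99]. Speed limits (rad/s): [2.57, 2.57, 3.01, 3.14, 3.14, 3.14].

### API

Orientations are given as a rotation vector (axis times angle).
In Python, from rig import read_state, camera, get_calibration, close_job, pinch_z gives the robot as it stands.
- The arm moves only by the shell command python3 -m crank 'ROWS' [OPENING] [FORCE]. ROWS is JSON, a list that holds one entry, the list of rows, each a list of 6 numbers: the shift along the tool's x, y, z each as a share of 0.8 m, from -1 to 1, then the turn, a rotation vector about the tool's x, y, z each as a share of 360 degrees, from -1 to 1. A call has 1 to 10 rows; each row is the pose to reach, as a shift and turn from the pose commanded when the call began, along the tool's axes at that moment, turning the shorter way round; what a row does not reach only later rows make up. A row lasts 1/12 s, in which the tool goes at most 41.7 mm and 7.16 degrees, less where a joint would pass 70% of its speed; a pose out of reach is approached as far as the arm can. A call with a number of a shift or a turn outside -1 to 1 is refused whole. A call with a gripper value outside its range is refused whole. OPENING is the opening, from 0 (shut) to 1 (fully open), set as the call begins (- or left out, the last holds). The fingers move at their own pace and stop on an object; FORCE is the grip in N (left out, the last holds). Time passes only in rows, so rows that repeat a pose let the fingers close. It gives the time, the measured TCP pose, the force, the opening and the grip force at its end, in the units of the state.
- read_state(): the state, without advancing time (a new reading comes with each control period).
- camera(name): name is "scene" or "top" or "wrist"; returns the picture (384x512x3 uint8, red, green, blue); there is no depth.
- get_calibration(name): a dict with "mtx" (3x3 intrinsics, pixels), "rvec" (rotation vector, rad) and "tvec" (3), from world to camera coordinates, as OpenCV has them. Camera axes: x right, y down, z forward; pixel columns grow to the right and rows downward; lengths in m; the calibration is good to about 2 mm. A picture is of the moment at which its call begins: read the wrist's pose just before it. get_calibration takes no time and is no camera call; for the wrist camera it gives the pose at the moment of the call.
- close_job(): hands the job in; it is judged then, once.
The state is a dict: "time_s": time; "qpos": joint angles; "dq": joint speeds; "effort": joint torques, N m; "ee_pos": TCP position; "orientation": TCP orientation; "force": force on the tool from outside, world axes, zero at the start; "torque": the same for the moment, N m; "grip_width": finger opening in m; "grip_force": force on a finger pad.
Only numpy, scipy, OpenCV 4.12 (cv2) and the standard library are available. Lean on these libraries where they do the work, as an engineer would, in place of code of your own. Each camera call takes 0.05 s, during which the arm holds its last target. There are 200 camera calls.

### The job

Slide the clamp's jaw fully open by its upright thumb plate, away from the drilled plate, and only then lift the drilled plate out. Put it into the holder: hook one short edge, tilted, under the holder's overhanging lip, then lower the other edge inside the end stop so that the plate lies flat and square on the holder's floor. Leave the jaw open and do not disturb the vial, the marker or the petri dish.

Things in the scene. Friction and masses are not known exactly. Their poses are not given: they have to be found in the camera images.
- clamp: Low sliding-jaw clamp, fixed, left or right on the worktop; base 200 (x) x 44 (y) x 12 mm. Origin: centre of its underside; z up; x is the way the jaw opens. Fixed jaw: block 44 wide at x = -85..-60 mm, top z = 52, no lip. Ledge under the plate: 30 wide, x = -60..0, top z = 32 mm. End plate: x = 94..100, top z = 37.
- jaw (a joint): Travel of the moving jaw along clamp +x, m: 0..0.003 = closed on the plate, 0.034 = fully open, at its stop. About 5 N of friction; stays where left. At 0: steel block 44 wide, clamp x = 31.5..60 mm, with a flat lip on top (x = 22..60, z = 43.5..50.5 mm) that overhangs the plate's end by 5 to 9 mm, so the plate cannot be lifted until it opens.
- thumb_plate (a point): Middle of the push face of the black upright thumb plate on the moving jaw, 70 mm above the worktop; moves with the jaw. The thumb plate is 40 wide (clamp y), 8 thick (x), z = 49..85 mm; this face looks to clamp -x, toward the drilled plate. In front of it the jaw's lip is flat for 28 mm at z = 50.5 mm. Axes as the clamp's.
- plate: Finished aluminium drilled plate, 90 (x) x 56 (y) x 10 (z) mm, about 0.13 kg, four 7 mm corner holes, one 24 mm middle hole; alike either way round. Origin: centre of its underside; z up. Starts on the clamp's ledge (z = 32 mm), x along the clamp's x, centre near clamp x = -14.5. Its long sides overhang clamp and holder: grip it from above across the 56 mm, at its middle.
- holder: Holder, fixed, left or right; base 140 (x) x 44 (y) x 10 mm. Origin: centre of underside; z up. Floor for the plate: 36 wide, top z = 30 mm, x = -48..48. At -x a wall (x = -60..-48) with a lip 44 wide over x = -48..-36, underside z = 46, top z = 54 mm. At +x a stop, x = 48..56, top z = 38: too high for the plate to slide in flat. No side walls.
- vial: Small brown bottle with a cap, 23 mm diameter, 48 mm tall, loose, between clamp and holder. Origin: centre of its underside. Bystander.
- marker: Marker pen with black cap, 134 mm long, 14 mm thick, loose, lying between clamp and holder. Origin: middle of its underside. Bystander.
- petri: Petri dish, 58 mm diameter, 14 mm tall, loose, on the left of the worktop. Origin: centre of its underside. Bystander.

How it is judged:
By the outcome, as a careful person would: the job done as asked, in the order asked, and still so for the second after the job is handed in, with the robot touching nothing.
It also fails if it takes over 54 s, if anything falls off the work surface, if the arm or the gripper's body presses on something with over 40 N, if the wrist force passes 120 N, or if a joint passes its speed limit or range.

## Working session

There is one attempt and no reset: what is moved stays moved. The work goes in short steps, Python scripts to look and compute and a shell command to move; the robot and the scene stay as the last step left them, time stands still between calls to the robot, and variables do not carry over. Pictures are saved under pics/ and viewed, at most 10 in all, crops included, and the job is handed in when it is done.

```bash
mkdir -p pics; ls; python3 - <<'E'
from rig import *
import cv2,numpy as np
print(read_state(),pinch_z)
for n in("top","scene"):
    im=camera(n);cv2.imwrite(f"pics/{n}0.png",im[:,:,::-1]);print(n,get_calibration(n))
E
```

```text
pics
{'time_s': 0.0, 'qpos': array([ 1.52571195e+00,  4.08405616e-02,  8.37881006e-02, -4.69264562e-04,
       -1.61547591e+00, -3.33674817e-01]), 'dq': array([ 0.00141666, -0.00087354, -0.00068571, -0.00175027,  0.00064456,
        0.0010267 ]), 'effort': array([ 1.85628733e-04, -3.68196094e+01,  3.47415197e+01,  6.93234667e+00,
       -5.33466271e-03, -2.80019873e-05]), 'ee_pos': array([0.22167506, 0.55719792, 0.23024897]), 'orientation': array([ 3.08368124e+00, -5.91036573e-01, -3.37344992e-04]), 'force': array([ 0.08294653, -0.09787554, -0.0964067 ]), 'torque': array([-0.00509924, -0.01344371,  0.02455621]), 'grip_force': 0.0, 'grip_width': 0.08484442839831391} 0.0187
top {'mtx': array([[440.97847948,   0.        , 248.57990569],
       [  0.        , 440.97847948, 190.55814583],
       [  0.        ,   0.        ,   1.        ]]), 'rvec': array([ 2.10202847, -2.13279285,  0.19557144]), 'tvec': array([0.10936862, 0.46128578, 1.24274724])}
scene {'mtx': array([[348.82469117,   0.        , 256.99221467],
       [  0.        , 348.82469117, 185.77357643],
       [  0.        ,   0.        ,   1.        ]]), 'rvec': array([ 2.15660985, -0.7697424 ,  0.38005838]), 'tvec': array([-0.30880116,  0.29289891,  0.62490375])}
```

View pics/top0.png

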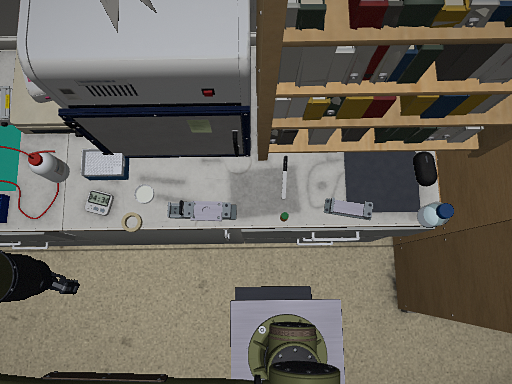

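View pics/scene0.png

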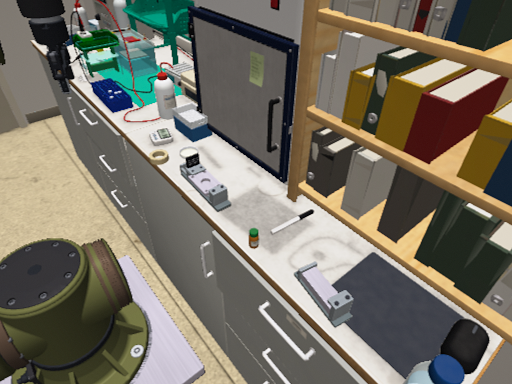

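The top view shows the clamp near (202,211), the holder near (349,208), the marker near (284,177), the vial near (284,217) and the petri dish near (145,194). I'll enlarge the clamp and holder in both views.

```bash
python3 - <<'E'
import cv2,numpy as np
t=cv2.imread("pics/top0.png");s=cv2.imread("pics/scene0.png")
f=lambda a,x,y:cv2.resize(a[y:y+60,x:x+80],(400,300),interpolation=cv2.INTER_CUBIC)
cv2.imwrite("pics/m.png",np.vstack([np.hstack([f(t,162,182),f(t,309,180)]),np.hstack([f(s,165,147),f(s,285,262)])]))
E
cat > h.py <<'E'
import numpy as np,cv2
from rig import *
def ray(n,uv,z,c=None):
    c=c or get_calibration(n);R=cv2.Rodrigues(np.array(c["rvec"]))[0];t=np.array(c["tvec"]).ravel()
    d=R.T@np.linalg.solve(c["mtx"],[*uv,1]);o=-R.T@t
    return o+d*(z-o[2])/d[2]
def proj(n,P,c=None):
    c=c or get_calibration(n)
    return cv2.projectPoints(np.atleast_2d(np.array(P,float)),np.array(c["rvec"]),np.array(c["tvec"]),c["mtx"],None)[0][:,0]
def rows(dp_world,dR_world_rv=(0,0,0)):
    "shift in world m and turn in world rotvec -> row units (tool axes now, measured orientation)"
    R=cv2.Rodrigues(np.array(read_state()["orientation"]))[0]
    return np.round(np.r_[R.T@np.array(dp_world)/.8,R.T@np.array(dR_world_rv)/(2*np.pi)],4)
E
```

```text
(no output)
```

View pics/m.png

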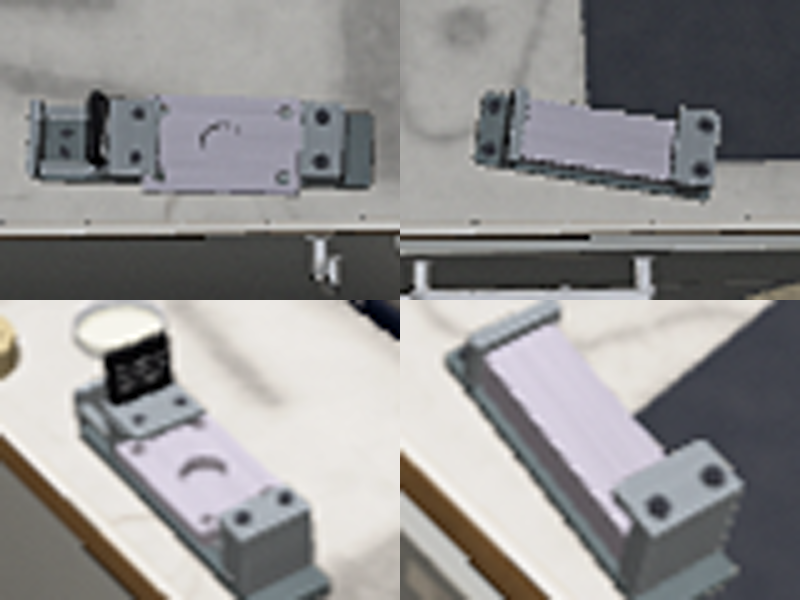

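The jaw's thumb plate is on the left in the top view, so the clamp opens toward world +y. The holder's lip is on the right and its stop on the left. Next, rough poses.

```bash
python3 - <<'E'
from h import *
T=lambda u,v,z,ox,oy:ray("top",(ox+u/5,oy+v/5),z)
for n,u,v,z in[("pl R far",300,97,.042),("pl R near",302,193,.042),("fixjaw Rfar",342,105,.052),("fixjaw Rnear",342,183,.052),("thumb top far",98,92,.085),("near",98,165,.085),("base L far",38,100,.012),("base Rnear",372,186,.012)]:print(n,T(u,v,z,162,182).round(4))
for n,u,v,z in[("lipR far",718,108,.054),("lipR near",714,190,.054),("lipL far",685,108,.054),("stop far",528,90,.038),("stop near",512,160,.038)]:print(n,T(u-400,v,z,309,180).round(4))
print("vial",ray("top",(284,216),.048),"marker",ray("top",(285,157),.01),ray("top",(283,198),.01),"petri",ray("top",(145,194),.014))
c=get_calibration("wrist");R=cv2.Rodrigues(c["rvec"])[0];print("wristcam",-R.T@c["tvec"],R, c["mtx"])
print(cv2.Rodrigues(read_state()["orientation"])[0].round(3))
cv2.imwrite("pics/w0.png",camera("wrist")[:,:,::-1])
E
```

```text
pl R far [0.4324 0.1806 0.042 ]
pl R near [0.3761 0.1795 0.042 ]
fixjaw Rfar [0.4256 0.1556 0.052 ]
fixjaw Rnear [0.3803 0.1559 0.052 ]
thumb top far [0.4297 0.2916 0.085 ]
near [0.3882 0.2909 0.085 ]
base L far [0.438  0.3391 0.012 ]
base Rnear [0.3834 0.1401 0.012 ]
lipR far [ 0.4232 -0.2538  0.054 ]
lipR near [ 0.3758 -0.2483  0.054 ]
lipL far [ 0.4235 -0.2348  0.054 ]
stop far [ 0.4381 -0.1482  0.038 ]
stop near [ 0.397  -0.1369  0.038 ]
vial [0.38605524 0.00172199 0.048     ] marker [ 0.57187728 -0.00936479  0.01      ] [4.45345677e-01 3.30211806e-04 1.00000000e-02] petri [0.46308217 0.4129446  0.014     ]
wristcam [0.2940542  0.52699799 0.37254065] [[-0.36951651 -0.92922367  0.00095563]
 [-0.88507589  0.35227349  0.30421053]
 [-0.28301627  0.11156501 -0.95260435]] [[312.88896797   0.         255.69371033]
 [  0.         312.88896797 191.83398008]
 [  0.           0.           1.        ]]
[[ 0.929 -0.37  -0.   ]
 [-0.37  -0.929 -0.002]
 [ 0.     0.002 -1.   ]]
```

View pics/w0.png

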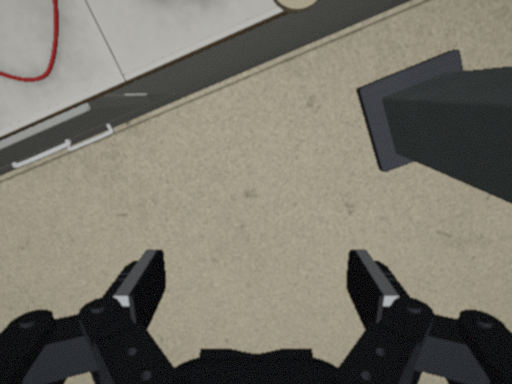

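```bash
python3 -m crank '[[[0.333,0.213,-0.037,0,0,0.19],[0.333,0.213,-0.037,0,0,0.19],[0.333,0.213,-0.037,0,0,0.19],[0.333,0.213,-0.037,0,0,0.19],[0.333,0.213,-0.037,0,0,0.19],[0.333,0.213,-0.037,0,0,0.19],[0.333,0.213,-0.037,0,0,0.19],[0.333,0.213,-0.037,0,0,0.19],[0.333,0.213,-0.037,0,0,0.19],[0.333,0.213,-0.037,0,0,0.19]]]'
python3 - <<'E'
from h import *
s=read_state();print(s["ee_pos"],cv2.Rodrigues(s["orientation"])[0].round(3),s["dq"].round(2))
im=camera("wrist");cv2.imwrite("pics/w1.png",im[:,:,::-1]);cv2.imwrite("pics/w1b.png",cv2.resize(im[:,:,::-1],(800,600),interpolation=cv2.INTER_CUBIC))
import pickle;pickle.dump(get_calibration("wrist"),open("w1.pkl","wb"))
E
```

```text
time_s: 0.98
ee_pos: [0.4072, 0.2991, 0.2611]
orientation: [-2.209, 2.234, 0.0]
force: [0.2, 0.4, -0.8]
grip_width: 0.0853
grip_force: 0.0
[0.40723759 0.29913373 0.26107008] [[-0.011 -1.     0.   ]
 [-1.     0.011  0.   ]
 [-0.    -0.    -1.   ]] [ 0.03  0.01 -0.01 -0.01  0.   -0.75]
```

View pics/w1b.png

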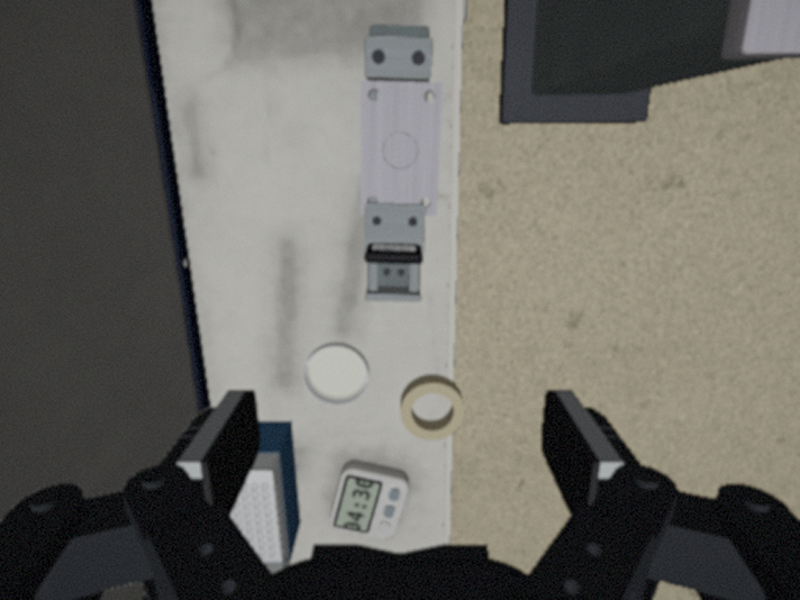

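The clamp runs down the picture's upper middle: fixed jaw at (398,52), plate at (400,145), thumb plate at (394,252). The wrist was still settling, so I'll take another image and measure with masks.

```bash
python3 - <<'E'
from h import *
s=read_state();print(s["ee_pos"],s["orientation"],s["dq"].round(2))
c=get_calibration("wrist");im=camera("wrist");cv2.imwrite("pics/w2.png",im[:,:,::-1])
hsv=cv2.cvtColor(im,cv2.COLOR_RGB2HSV)
for p in[(256,85),(256,20),(252,142),(270,100),(252,161),(300,100)]:print(p,im[p[1],p[0]],hsv[p[1],p[0]])
g=cv2.cvtColor(im,cv2.COLOR_RGB2GRAY)
# black thumb plate
m=(g<45).astype(np.uint8);m[:, :200]=0;m[:,300:]=0;m[:140]=0;m[190:]=0
y,x=np.nonzero(m);print("thumb px",x.min(),x.max(),y.min(),y.max())
# lavender plate: bluish-purple
m=((hsv[...,0]>120)&(hsv[...,0]<150)&(hsv[...,2]>130)&(hsv[...,1]>12)).astype(np.uint8)
m[200:]=0;m[:,:200]=0;m[:,310:]=0
m=cv2.morphologyEx(m,cv2.MORPH_CLOSE,np.ones((5,5)))
cs=max(cv2.findContours(m,0,2)[0],key=cv2.contourArea);r=cv2.minAreaRect(cs);print(r)
for b in cv2.boxPoints(r):print(b,ray("wrist",b,.042,c).round(4))
E
```

```text
[0.40682649 0.29968004 0.26079896] [ 2.20818113e+00 -2.23440791e+00 -2.72375980e-04] [ 0.02  0.01 -0.   -0.    0.    0.19]
(256, 85) [153 152 159] [124  11 159]
(256, 20) [ 93 101 103] [ 96  25 103]
(252, 142) [131 138 138] [ 90  13 138]
(270, 100) [162 160 168] [128  12 168]
(252, 161) [19 21 16] [42 61 21]
(300, 100) [158 152 132] [ 23  42 158]
thumb px 234 268 157 167
((248.1768341064453, 67.90853118896484), (19.5463809967041, 32.908599853515625), 6.340191841125488)
[236.64635  83.18292] [0.4265 0.2112 0.042 ]
[240.2805  50.4756] [0.4217 0.1785 0.042 ]
[259.70734  52.63414] [0.4012 0.1808 0.042 ]
[256.07318  85.34146] [0.4054 0.2136 0.042 ]
```

```bash
python3 - <<'E'
from h import *
c=get_calibration("wrist")
im=cv2.imread("pics/w2.png")[:,:,::-1].astype(int)
r,g,b=cv2.split(cv2.GaussianBlur(im.astype(np.float32),(3,3),0))
m=((b-g>4)&(r-g>-1.5)&(b>125)).astype(np.uint8)
m[200:]=0;m[:,:215]=0;m[:,295:]=0
m=cv2.morphologyEx(cv2.morphologyEx(m,2,np.ones((3,3))),cv2.MORPH_CLOSE,np.ones((7,7)))
cs=max(cv2.findContours(m,0,2)[0],key=cv2.contourArea);R=cv2.minAreaRect(cs);print(R,cv2.contourArea(cs))
for p in cv2.boxPoints(R):print(p,ray("wrist",p,.042,c).round(4))
# jaws by g>=r grey-blue : print row profiles
for row in(25,45,70,100,125,150,161,188):print(row,im[row,222:296].sum(1)//3)
print("col",im[0:200,252].sum(1)//3)
E
```

```text
((256.0, 93.5), (85.0, 50.0), 90.0) 3758.0
[231.  51.] [0.4322 0.1795 0.042 ]
[281.  51.] [0.3793 0.1797 0.042 ]
[281. 136.] [0.3774 0.269  0.042 ]
[231. 136.] [0.4346 0.2689 0.042 ]
25 [135 131 133 134 133 137 132 137 134 130 124 129 133 132 132 130 132 131
 130 130 131 134 134 132 131 134 133 134 133 132 132 133 131 132 132 132
 133 130 133 132 133 133 131 134 132 130 134 131 130 135 132 133 133 138
 147 153 162 163 165 165 165 168 166 166 167 165 165 166 167 172 175 172
 169 149]
45 [162 160 162 164 163 163 162 163 163 159 147 141 137 134 134 133 133 133
 134 133 134 133 135 133 134 133 135 135 131 135 131 134 131 134 134 133
 133 131 132 131 131 132 134 133 136 134 135 134 135 131 133 135 131 134
 156 164 166 167 167 167 168 166 165 166 167 166 165 165 170 175 175 169
 154 138]
70 [169 167 169 168 169 167 167 165 164 165 161 162 158 159 158 156 156 159
 159 163 162 160 161 160 161 159 158 157 159 157 155 158 156 160 159 161
 158 160 160 161 161 161 159 158 159 159 160 159 160 161 159 160 160 160
 161 157 157 157 159 160 165 166 167 169 166 164 160 164 172 174 177 172
 153 141]
10
[... 1644 characters left out ...]
0 131 134 133 134 137 135 133 135
 134 134 135 136 133 133 135 136 134 131 132 133 126  97  84 119 146 155
 154 156 155 155 154 155 155 156 155 158 155 156 154 155 155 154 155 154
 155 155 156 156 154 155 155 155 155 155 158 151 151 153 158 159 161 158
 161 160 161 161 161 159 161 162 161 162 161 161 162 162 161 158 151 152
 157 159 158 158 159 159 160 159 157 159 159 160 158 160 157 161 159 160
 160 160 156 141 132 135 134 133 132 134 135 134 136 134 135 138 135 135
 134 133 135 135 135 135 138 135 138 138 132 112 110 120 116  86  47  18
  31  40  41  35  26  51  87 105 107 108 106 106 105 107 110 107 103 103
 106 101  94  77  72  64  70  86 121 139 138 140 147 163 169 170 172 169
 173 172]
```

```bash
python3 - <<'E'
from h import *
c=get_calibration("wrist")
for n,u0,u1,v,z in[("fix",231.3,275.5,45,.052),("pl70",231.5,281.5,70,.042),("pl100",230.5,280.0,100,.042),("pl125",230,286,125,.042),("jaw150",231.5,270.5,150,.0505),("thumb",232.9,269.3,159,.085),("end188",233,268,189,.037)]:
    a,b=[ray("wrist",(u,v),z,c) for u in(u0,u1)];print(n,a.round(4),b.round(4),((a+b)/2).round(4),((a-b)[0]).round(4))
for n,v,z in[("fix -85",23,.052),("fix -60",49,.052),("pl left",51.5,.042),("lip",129,.0505),("thumb top face edge",154,.085),("thumb face bottom",151,.0505),("endout",190,.037)]:print(n,ray("wrist",(252,v),z,c).round(4))
E
```

```text
fix [0.431 0.175 0.052] [0.3858 0.1751 0.052 ] [0.4084 0.1751 0.052 ] 0.0452
pl70 [0.4322 0.1983 0.042 ] [0.3784 0.1984 0.042 ] [0.4053 0.1984 0.042 ] 0.0538
pl100 [0.4341 0.2293 0.042 ] [0.3793 0.2294 0.042 ] [0.4067 0.2294 0.042 ] 0.0548
pl125 [0.4354 0.2565 0.042 ] [0.372  0.2567 0.042 ] [0.4037 0.2566 0.042 ] 0.0635
jaw150 [0.4338 0.2835 0.0505] [0.3896 0.2836 0.0505] [0.4117 0.2836 0.0505] 0.0442
thumb [0.4299 0.2867 0.085 ] [0.3924 0.2868 0.085 ] [0.4111 0.2867 0.085 ] 0.0376
end188 [0.4343 0.334  0.037 ] [0.3915 0.3341 0.037 ] [0.4129 0.334  0.037 ] 0.0428
fix -85 [0.4097 0.1549 0.052 ]
fix -60 [0.4099 0.1788 0.052 ]
pl left [0.41   0.1801 0.042 ]
lip [0.4104 0.2601 0.0505]
thumb top face edge [0.4102 0.2815 0.085 ]
thumb face bottom [0.4106 0.2847 0.0505]
endout [0.4111 0.3353 0.037 ]
```

```bash
python3 -m crank '[[[0.056,-0.005,0,0,0,0],[0.056,-0.005,0,0,0,0],[0.056,-0.005,0.05,0,0,0],[0.056,-0.005,0.1,0,0,0],[0.056,-0.005,0.15,0,0,0],[0.056,-0.005,0.19,0,0,0],[0.056,-0.005,0.22,0,0,0],[0.056,-0.005,0.24,0,0,0],[0.056,-0.005,0.248,0,0,0],[0.056,-0.005,0.248,0,0,0]]]' 0 60; python3 -c "
from h import *
print(read_state()['dq'].round(3))"
```

```text
time_s: 1.92
ee_pos: [0.4095, 0.2552, 0.0609]
orientation: [2.219, -2.219, 0.0]
force: [-0.8, 0.3, 0.7]
grip_width: 0.0
grip_force: 0.0
[-0.003 -0.02   0.051  0.016 -0.026 -0.009]
```

```bash
python3 -m crank '[[[-0.008,0,0,0,0,0],[-0.016,0,0,0,0,0],[-0.022,0,0,0,0,0],[-0.028,0,0,0,0,0],[-0.034,-0.001,0,0,0,0],[-0.04,-0.001,0,0,0,0],[-0.046,-0.001,0,0,0,0],[-0.052,-0.001,0,0,0,0],[-0.058,-0.002,0,0,0,0],[-0.062,-0.002,0,0,0,0]]]'; python3 -m crank '[[[-0.003,0,0,0,0,0],[-0.006,0,0,0,0,0],[-0.009,0,0,0,0,0],[-0.009,0,0,0,0,0]]]'
```

```text
time_s: 2.75
ee_pos: [0.4123, 0.3051, 0.0631]
orientation: [2.219, -2.223, 0.002]
force: [-1.1, -5.2, 3.6]
grip_width: -0.0002
grip_force: 2.7
time_s: 3.08
ee_pos: [0.4124, 0.3126, 0.063]
orientation: [-2.219, 2.223, -0.002]
force: [0.1, -3.5, 2.8]
grip_width: 0.0
grip_force: 1.9
```

```bash
python3 -m crank '[[[-0.002,0,0,0,0,0],[-0.003,0,0,0,0,0]]]';python3 -m crank '[[[-0.002,0,0,0,0,0],[-0.003,0,0,0,0,0]]]';python3 -m crank '[[[-0.002,0,0,0,0,0],[-0.003,0,0,0,0,0]]]'
```

```text
time_s: 3.25
ee_pos: [0.4125, 0.313, 0.0631]
orientation: [2.217, -2.222, 0.006]
force: [1.0, -12.2, 6.6]
grip_width: -0.0001
grip_force: 6.6
time_s: 3.42
ee_pos: [0.4124, 0.3131, 0.063]
orientation: [2.213, -2.22, 0.01]
force: [-0.2, -22.1, 10.2]
grip_width: 0.0001
grip_force: 10.7
time_s: 3.58
ee_pos: [0.4124, 0.3131, 0.063]
orientation: [2.209, -2.218, 0.014]
force: [-1.7, -30.3, 13.5]
grip_width: 0.0002
grip_force: 14.7
```

Jaw hit its stop at y = 0.313 (force rose with no motion). Backing off.

```bash
python3 -m crank '[[[0.03,0,0,0,0,0],[0.05,0,0,0,0,0],[0.05,0,-0.05,0,0,0],[0.07,0,-0.1,0,0,0],[0.12,0,-0.12,0,0,0],[0.12,0,-0.12,0,0,0],[0.12,0,-0.12,0,0,0],[0.12,0,-0.12,0,0,0]]]' 1; python3 - <<'E'
from h import *
s=read_state();print(s["ee_pos"],cv2.Rodrigues(s["orientation"])[0].round(3),s["dq"].round(2))
c=get_calibration("wrist");im=camera("wrist");cv2.imwrite("pics/w3.png",im[:,:,::-1])
for y in(.24,.243):print(proj("wrist",[[.4102,y,.042],[.406,.2252,.042]],c))
E
```

```text
time_s: 4.25
ee_pos: [0.4116, 0.2244, 0.158]
orientation: [-2.219, 2.223, 0.002]
force: [0.5, 1.1, -0.6]
grip_width: 0.0851
grip_force: 0.0
[0.41157536 0.2243889  0.15798414] [[-0.002 -1.    -0.001]
 [-1.     0.002  0.001]
 [-0.001  0.001 -1.   ]] [ 0.01  0.03 -0.01  0.   -0.   -0.  ]
[[257.14751664 205.21853493]
 [262.00355785 189.12976042]]
[[257.14854229 208.41373391]
 [262.00355785 189.12976042]]
```

View pics/w3.png

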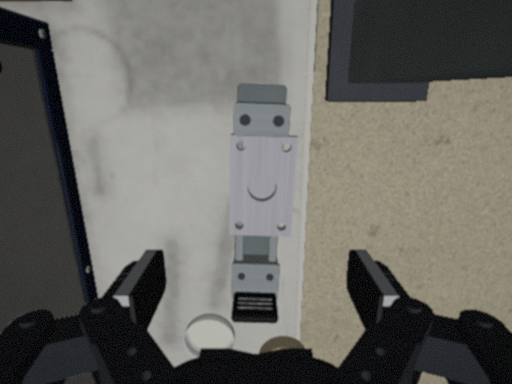

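The jaw is open, leaving a gap at (257,247). The plate's corners are near (232,135), (297,137), (292,238) and (229,235), with the middle hole at (262,187).

```bash
python3 - <<'E'
from h import *
for p in[(232,135),(297,137),(292,238),(229,235),(240.5,145.5),(287,147),(281,227),(239.5,225.5)]:print(p,ray("wrist",p,.042).round(4))
im=cv2.imread("pics/w3.png").astype(int)
for v in(165,175,205,215):print(v,[tuple(im[v,u]) [0:3:2]+(im[v,u,1],) for u in list(range(226,236))],'|',[int(im[v,u].sum()//3) for u in range(286,304)])
E
```

```text
(232, 135) [0.4304 0.1785 0.042 ]
(297, 137) [0.3773 0.1802 0.042 ]
(292, 238) [0.3783 0.2713 0.042 ]
(229, 235) [0.4353 0.2682 0.042 ]
(240.5, 145.5) [0.4236 0.1871 0.042 ]
(287, 147) [0.3852 0.1884 0.042 ]
(281, 227) [0.3885 0.2604 0.042 ]
(239.5, 225.5) [0.4257 0.2589 0.042 ]
165 [(np.int64(160), np.int64(166), np.int64(165)), (np.int64(164), np.int64(169), np.int64(168)), (np.int64(162), np.int64(166), np.int64(166)), (np.int64(161), np.int64(164), np.int64(162)), (np.int64(160), np.int64(158), np.int64(156)), (np.int64(162), np.int64(156), np.int64(155)), (np.int64(162), np.int64(158), np.int64(155)), (np.int64(162), np.int64(158), np.int64(156)), (np.int64(159), np.int64(153), np.int64(152)), (np.int64(162), np.int64(156), np.int64(155))] | [157, 160, 158, 155, 150, 154, 155, 154, 153, 160, 164, 165, 164, 165, 166, 163, 163, 166]
175 [(np.int64(164), np.int64(168), np.int64(169)), (np.int64(163), np.int64(169), np.int64(168)), (np.int64(162), np.int64(166), np.int64(166)), (np.int64(161), np.int64(163), np.int64(162)), (np.int64(163), np.int64(160), np.int64(160)), (np.int64(16
[... 751 characters left out ...]
64(158), np.int64(153), np.int64(152))] | [156, 155, 154, 153, 154, 156, 156, 161, 165, 166, 164, 167, 167, 166, 163, 166, 170, 169]
215 [(np.int64(142), np.int64(148), np.int64(146)), (np.int64(145), np.int64(149), np.int64(150)), (np.int64(143), np.int64(145), np.int64(146)), (np.int64(152), np.int64(152), np.int64(150)), (np.int64(159), np.int64(156), np.int64(154)), (np.int64(161), np.int64(155), np.int64(154)), (np.int64(162), np.int64(157), np.int64(154)), (np.int64(163), np.int64(156), np.int64(155)), (np.int64(159), np.int64(153), np.int64(152)), (np.int64(156), np.int64(151), np.int64(150))] | [152, 152, 153, 153, 156, 154, 162, 161, 164, 161, 165, 161, 159, 156, 160, 165, 171, 171]
```

```bash
python3 -m crank '[[[0,0.0075,0.04,0,0,0.0047],[0,0.0075,0.08,0,0,0.0047],[0,0.0075,0.12,0,0,0.0047],[0,0.0075,0.15,0,0,0.0047],[0,0.0075,0.17,0,0,0.0047],[0,0.0075,0.178,0,0,0.0047],[0,0.0075,0.178,0,0,0.0047],[0,0.0075,0.178,0,0,0.0047]]]'; python3 -m crank '[[[0,0,0,0,0,0],[0,0,0,0,0,0],[0,0,0,0,0,0],[0,0,0,0,0,0],[0,0,0,0,0,0],[0,0,0,0,0,0]]]' 0 40
```

```text
time_s: 4.97
ee_pos: [0.4059, 0.2242, 0.0162]
orientation: [2.187, -2.255, 0.001]
force: [-0.2, 0.1, 0.2]
grip_width: 0.0855
grip_force: 0.0
time_s: 5.47
ee_pos: [0.4065, 0.2245, 0.0175]
orientation: [-2.185, 2.254, -0.0]
force: [-1.8, 1.0, 5.8]
grip_width: 0.0554
grip_force: 43.1
```

```bash
python3 -m crank '[[[0,0,0,0,0,0],[0,0,-0.02,0,0,0],[0,0,-0.06,0,0,0],[0,0,-0.11,0,0,0],[0,0,-0.16,0,0,0],[0,0,-0.2,0,0,0],[0,0,-0.2,0,0,0]]]' - 70; python3 -m crank '[[[0.05,-0.002,-0.02,0,0,0.004],[0.1,-0.004,-0.05,0,0,0.008],[0.15,-0.006,-0.07,0,0,0.012],[0.2,-0.008,-0.09,0,0,0.016],[0.25,-0.01,-0.09,0,0,0.02],[0.3,-0.012,-0.09,0,0,0.021],[0.35,-0.014,-0.09,0,0,0.021],[0.4,-0.016,-0.09,0,0,0.021],[0.43,-0.017,-0.09,0,0,0.021],[0.444,-0.0175,-0.09,0,0,0.021]]]';python3 -m crank '[[[0,0,0,0,0,0],[0,0,0,0,0,0],[0,0,0,0,0,0],[0,0,0,0,0,0]]]'
python3 - <<'E'
from h import *
s=read_state();print(s["ee_pos"],cv2.Rodrigues(s["orientation"])[0].round(3),s["dq"].round(2))
c=get_calibration("wrist");im=camera("wrist");cv2.imwrite("pics/w4.png",im[:,:,::-1]);cv2.imwrite("pics/w4b.png",cv2.resize(im[:,:,::-1],(800,600),interpolation=cv2.INTER_CUBIC))
cv2.imwrite("pics/s4.png",camera("scene")[:,:,::-1])
E
```

```text
time_s: 6.05
ee_pos: [0.4081, 0.2251, 0.1837]
orientation: [-2.179, 2.248, -0.002]
force: [-0.4, 0.3, -0.5]
grip_width: 0.0545
grip_force: 77.1
time_s: 6.88
ee_pos: [0.4078, -0.1347, 0.2473]
orientation: [2.028, -2.398, -0.001]
force: [0.3, 0.1, -1.4]
grip_width: 0.0541
grip_force: 77.0
time_s: 7.22
ee_pos: [0.4087, -0.1308, 0.2479]
orientation: [2.034, -2.394, -0.001]
force: [1.6, -0.3, -1.2]
grip_width: 0.0546
grip_force: 77.0
[ 0.40873623 -0.13082405  0.24786323] [[-0.161 -0.987 -0.   ]
 [-0.987  0.161  0.   ]
 [-0.     0.    -1.   ]] [ 0.01 -0.    0.    0.    0.    0.  ]
```

View pics/w4b.png

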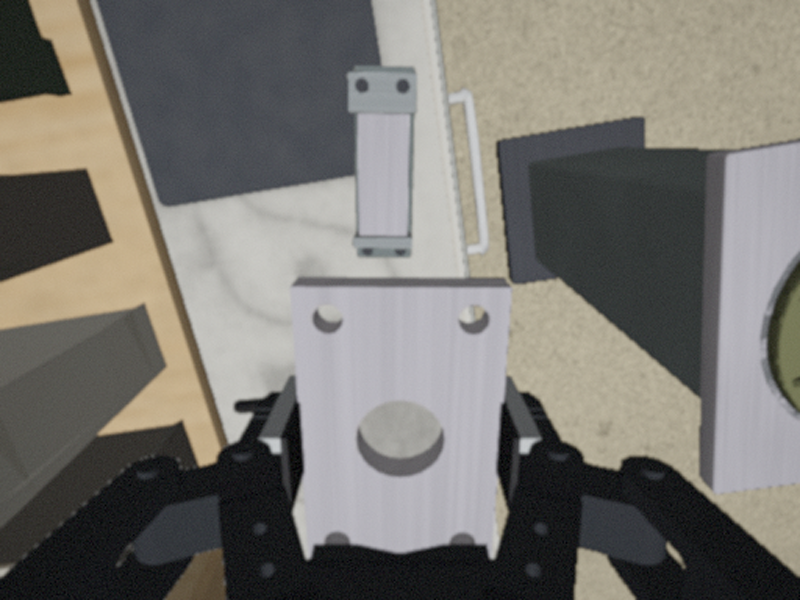

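The plate is held square in the fingers: near edge on row 288, columns 293 to 510, middle hole at (402,432). The holder's lip block spans about (348..416, 70..110), and its stop's inner top edge is at (355..411, 237) in the enlarged picture.

```bash
python3 - <<'E'
from h import *
k=1/1.5625
c=get_calibration("wrist");s=read_state();R=cv2.Rodrigues(s["orientation"])[0];o=s["ee_pos"]
f=lambda u,v,z:ray("wrist",(u*k,v*k),z,c)
for n,u,v,z in[("lip outL",348,72,.054),("outR",416,68,.054),("inR",416,112,.054),("inL",349,108,.054),("stop inL",355,238,.038),("stop inR",411,236,.038),("stop outL",355,249,.038),("stop outR",411,247,.038),("floor L lip",357,110,.03),("floor R",412,112,.03),("floorL stop",357,236,.03),("floorR stop",411,236,.03)]:print(n,f(u,v,z).round(4))
# plate top height from width 56
w=lambda z:np.linalg.norm(f(293,288,z)-f(510,288,z))
from scipy.optimize import brentq
z=brentq(lambda z:w(z)-.056,.1,.34);print("plate top z",z,"TCP z",o[2])
for z in(z,o[2]+.0187+.005,o[2]+.0187+.01):
  for p in[(293,288),(510,288),(402,428)]:print(round(z,4),p,(R.T@(f(*p,z)-o)).round(4))
im=cv2.imread("pics/w4.png").astype(int)
for u in(240,245,250):print(u,im[38:80,u].sum(1)//3,im[140:166,u].sum(1)//3)
for v in(50,60,90,110,130,154,157):print(v,im[v,218:272].sum(1)//3)
E
```

```text
lip outL [ 0.4214 -0.2566  0.054 ]
outR [ 0.3789 -0.252   0.054 ]
inR [ 0.3827 -0.2265  0.054 ]
inL [ 0.4248 -0.2358  0.054 ]
stop inL [ 0.4388 -0.1497  0.038 ]
stop inR [ 0.3984 -0.1446  0.038 ]
stop outL [ 0.4403 -0.1417  0.038 ]
stop outR [ 0.3996 -0.1366  0.038 ]
floor L lip [ 0.4217 -0.2355  0.03  ]
floor R [ 0.3845 -0.2281  0.03  ]
floorL stop [ 0.438  -0.1496  0.03  ]
floorR stop [ 0.3984 -0.1432  0.03  ]
plate top z 0.2691715126742862 TCP z 0.2480883885041673
0.2692 (293, 288) [ 0.044  -0.0276 -0.0211]
0.2692 (510, 288) [ 0.044   0.0284 -0.0211]
0.2692 (402, 428) [ 0.0026  0.0006 -0.0211]
0.2718 (293, 288) [ 0.0448 -0.027  -0.0237]
0.2718 (510, 288) [ 0.0448  0.0278 -0.0237]
0.2718 (402, 428) [ 0.0043  0.0006 -0.0237]
0.2768 (293, 288) [ 0.0462 -0.0258 -0.0287]
0.2768 (510, 288) [ 0.0463  0.0266 -0.0287]
0.2768 (402, 428) [ 0.0074  0.0006 -0.0287]
240 [ 79  79  75  89 106 120 124 132 148 157 156 157 154 152 155 151 151 152
 154 153 153 156 158 158 157 154 155 155 153 154 158 157 155 155 157 169
 177 181 179 178 179 178] [182 182 184 183 183 183 182 183 183 178 157 129 138 154
[... 1481 characters left out ...]
186 192 192 193 193 193 195]
130 [192 191 191 191 193 193 194 194 187 161 145 155 173 182 183 182 184 182
 183 185 183 182 182 183 185 186 186 185 186 184 181 180 181 185 184 188
 186 185 182 183 183 186 179 156 127 140 178 194 195 195 193 195 194 195]
154 [189 189 190 189 190 188 183 167 156 157 158 157 159 162 158 160 160 159
 158 157 158 158 159 159 158 159 159 159 157 161 159 159 160 159 158 158
 157 159 161 160 162 158 161 158 160 173 188 195 195 196 196 195 195 193]
157 [190 191 192 190 189 189 188 178 167 160 160 160 157 157 156 155 154 157
 154 155 155 157 154 156 155 158 156 159 158 157 159 157 158 160 160 160
 157 159 159 159 160 158 159 159 162 173 185 193 195 193 197 194 192 195]
```

```bash
python3 - <<'E'
from h import *
c=get_calibration("wrist")
f=lambda u,v,z:ray("wrist",(u,v),z,c)[:2]
for n,a,b,v,z in[("lip",222.2,266.5,50,.054),("lip",222.5,266.6,60,.054),("fl",228,261.5,90,.03),("fl",228.5,261,110,.03),("fl",229.6,261,130,.03),("stop",225.2,263.2,154,.038),("stop",225.5,263.2,157,.038)]:
    A,B=f(a,v,z),f(b,v,z);print(n,(A/2+B/2).round(4),np.linalg.norm(A-B).round(4))
for n,v,z,x in[("lip out",45.8,.054,-60),("lip in",73,.054,-36),("stop in",151.3,.038,48),("stop out",158.8,.038,56)]:print(n,f(245,v,z).round(4),x)
E
```

```text
lip [ 0.401  -0.2497] 0.0437
lip [ 0.4024 -0.2407] 0.0438
fl [ 0.4078 -0.2129] 0.0367
fl [ 0.4115 -0.192 ] 0.0363
fl [ 0.4146 -0.1702] 0.0357
stop [ 0.42   -0.1447] 0.0432
stop [ 0.4205 -0.1413] 0.043
lip out [ 0.3997 -0.2533] -60
lip in [ 0.404  -0.2287] -36
stop in [ 0.4186 -0.1476] 48
stop out [ 0.4201 -0.1391] 56
```

```bash
python3 -m crank '[[[0.052,-0.016,0.04,0,-0.011,0.0027],[0.052,-0.016,0.08,0,-0.022,0.0027],[0.052,-0.016,0.12,0,-0.0222,0.0027],[0.052,-0.016,0.16,0,-0.0222,0.0027],[0.052,-0.016,0.19,0,-0.0222,0.0027],[0.052,-0.016,0.197,0,-0.0222,0.0027],[0.052,-0.016,0.197,0,-0.0222,0.0027],[0.052,-0.016,0.197,0,-0.0222,0.0027],[0.052,-0.016,0.197,0,-0.0222,0.0027]]]'
cat >> h.py <<'E'
O=np.array([.4110,-.1942]);D=np.array([.178,.984]);
def rep():
    s=read_state();R=cv2.Rodrigues(s["orientation"])[0];o=s["ee_pos"];x=R[:,0]
    th=np.degrees(np.arcsin(-x[2]));yaw=np.degrees(np.arctan2(-x[1],-x[0]))
    nb=o+R@[.045,0,-.0145];cb=o+R@[0,0,-.0145]
    L=np.array([-D[1],D[0]])
    print("TCP s",round((o[:2]-O)@D*1e3,1),"lat",round((o[:2]-O)@L*1e3,1),"z",round(o[2]*1e3,1),"tilt",th.round(2),"roll",np.degrees(R[2,1]).round(2),"yaw",yaw.round(2),"Nb s,z",round((nb[:2]-O)@D*1e3,1),round(nb[2]*1e3,1),"dq",abs(s["dq"]).max().round(3))
def step(s,z,th,lat=0,yaw=79.75):
    "row from the present measured pose to TCP at holder s,z (mm), tilt th"
    from scipy.spatial.transform import Rotation as Ro
    st=read_state();R=Ro.from_rotvec(st["orientation"])
    d=np.array([*D,0]);l=np.array([-D[1],D[0],0]);
    p=np.array([*O,0])+d*s/1e3+l*lat/1e3+[0,0,z/1e3]
    ax=-d*np.cos(np.radians(th))+np.array([0,0,-np.sin(np.radians(th))]);az=d*np.sin(np.radians(th))+np.array([0,0,-np.cos(np.radians(th))])
    Rt=Ro.from_matrix(np.c_[ax,np.cross(az,ax),az])
    print((R.inv().apply(p-st["ee_pos"])/.8).round(4),((R.inv()*Rt).as_rotvec()/2/np.pi).round(4))
E
python3 - <<'E'
from h import *
rep();step(20.6,23.9,8)
E
```

```text
time_s: 8.07
ee_pos: [0.4159, -0.1749, 0.093]
orientation: [-1.943, 2.326, 0.132]
force: [0.0, 0.1, -0.9]
grip_width: 0.0547
grip_force: 76.9
TCP s 19.9 lat -1.3 z 93.0 tilt 7.96 roll -0.14 yaw 79.74 Nb s,z -26.7 101.1 dq 0.005
[0.0111 0.0019 0.0857] [-0.0004 -0.0001 -0.    ]
```

```bash
python3 -m crank '[[[0.0026,0.002,0.02,0,0,0],[0.0052,0.002,0.04,0,0,0],[0.0078,0.002,0.06,0,0,0],[0.01,0.002,0.075,0,0,0],[0.011,0.002,0.084,0,0,0],[0.011,0.002,0.0855,0,0,0],[0.011,0.002,0.0855,0,0,0],[0.011,0.002,0.0855,0,0,0]]]'
python3 - <<'E'
from h import *
rep();step(1.1,23.9,8)
a=camera("wrist")[:,:,::-1];b=camera("scene")[:,:,::-1]
f=lambda a:cv2.resize(a,(400,300),interpolation=cv2.INTER_CUBIC)
cv2.imwrite("pics/d1.png",np.hstack([cv2.resize(a[80:260,150:360],(400,343)),cv2.resize(b[230:350,260:400],(400,343),interpolation=cv2.INTER_CUBIC)]))
E
```

```text
time_s: 8.73
ee_pos: [0.4137, -0.1739, 0.0227]
orientation: [-1.942, 2.328, 0.135]
force: [-0.2, -0.3, -2.3]
grip_width: 0.0545
grip_force: 77.0
TCP s 20.5 lat 1.0 z 22.7 tilt 7.97 roll -0.02 yaw 79.69 Nb s,z -26.1 30.8 dq 0.004
[ 0.0238 -0.0012 -0.0049] [-0.0001 -0.0001 -0.0002]
```

View pics/d1.png

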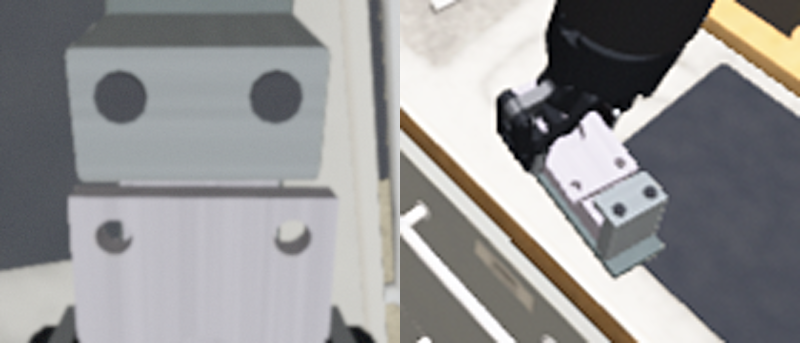

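The tilted edge sits square, just in front of the lip gap: plate edge at row 190, lip edge at row 182. The plate is about 1 mm too far to the right. Sliding it under the lip.

```bash
python3 -m crank '[[[0,-0.0012,-0.0017,0,0,0],[0.004,-0.0012,-0.0023,0,0,0],[0.009,-0.0012,-0.003,0,0,0],[0.014,-0.0012,-0.0036,0,0,0],[0.019,-0.0012,-0.0043,0,0,0],[0.0238,-0.0012,-0.0049,0,0,0],[0.0238,-0.0012,-0.0049,0,0,0],[0.0238,-0.0012,-0.0049,0,0,0]]]'
python3 - <<'E'
from h import *
rep()
for th in(5,2.5,0):
    t=np.radians(th);nb=(-45.5,31.5-.3*(8-th)/8);step(nb[0]+45*np.cos(t)+14.5*np.sin(t),nb[1]+45*np.sin(t)-14.5*np.cos(t),th)
E
```

```text
time_s: 9.5
ee_pos: [0.4104, -0.1933, 0.0227]
orientation: [-1.942, 2.329, 0.137]
force: [0.2, -0.0, -1.1]
grip_width: 0.0545
grip_force: 77.0
TCP s 0.8 lat 0.8 z 22.7 tilt 7.99 roll 0.08 yaw 79.62 Nb s,z -45.8 30.8 dq 0.009
[ 0.0006 -0.001   0.0022] [ 0.0002  0.0083 -0.0003]
[ 0.0016 -0.001   0.0047] [ 0.0002  0.0152 -0.0003]
[ 0.0026 -0.001   0.0072] [ 0.0002  0.0222 -0.0003]
```

```bash
python3 -m crank '[[[0.0003,-0.001,0.001,0,0.004,0],[0.0006,-0.001,0.0022,0,0.0083,0],[0.001,-0.001,0.0035,0,0.012,0],[0.0016,-0.001,0.0047,0,0.0152,0],[0.002,-0.001,0.006,0,0.019,0],[0.0026,-0.001,0.0072,0,0.0222,0],[0.0026,-0.001,0.0072,0,0.0222,0],[0.0026,-0.001,0.0072,0,0.0222,0]]]'
python3 - <<'E'
from h import *
rep()
a=camera("wrist")[:,:,::-1];b=camera("scene")[:,:,::-1]
cv2.imwrite("pics/d2.png",np.hstack([cv2.resize(a[80:260,150:360],(400,343)),cv2.resize(b[230:350,260:400],(400,343),interpolation=cv2.INTER_CUBIC)]))
E
```

```text
time_s: 10.17
ee_pos: [0.411, -0.194, 0.0167]
orientation: [2.013, -2.411, -0.002]
force: [0.9, 0.1, 0.1]
grip_width: 0.0542
grip_force: 77.0
TCP s 0.2 lat 0.0 z 16.7 tilt 0.01 roll 0.08 yaw 79.73 Nb s,z -44.8 31.2 dq 0.013
```

View pics/d2.png

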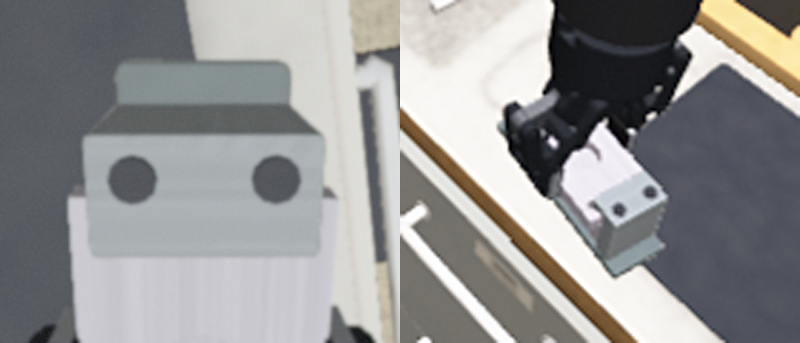

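The plate is under the lip (lip front edge at row 255, plate running beneath it) and level. I'll lower it until it touches the floor.

```bash
python3 -m crank '[[[0,0,0.001,0,0,0],[0,0,0.002,0,0,0],[0,0,0.002,0,0,0]]]';python3 -c "
from h import *
rep()"
```

```text
time_s: 10.52
ee_pos: [0.4112, -0.1945, 0.0158]
orientation: [2.012, -2.412, -0.001]
force: [-1.9, 1.9, 2.2]
grip_width: 0.0542
grip_force: 77.4
TCP s -0.3 lat -0.3 z 15.8 tilt -0.0 roll 0.04 yaw 79.66 Nb s,z -45.3 30.3 dq 0.002
```

```bash
python3 -m crank '[[[0,0,0.001,0,0,0],[0,0,0.001,0,0,0],[0,0,0.001,0,0,0]]]';python3 -c "
from h import *
rep()"
```

```text
time_s: 10.77
ee_pos: [0.4113, -0.1946, 0.0157]
orientation: [2.012, -2.412, -0.0]
force: [-4.8, 4.1, 7.6]
grip_width: 0.0544
grip_force: 77.9
TCP s -0.3 lat -0.3 z 15.7 tilt -0.02 roll 0.03 yaw 79.68 Nb s,z -45.3 30.3 dq 0.002
```

```bash
python3 -m crank '[[[0,0,0,0,0,0],[0,0,0,0,0,0],[0,0,0,0,0,0],[0,0,0,0,0,0],[0,0,0,0,0,0]]]' 1; python3 -m crank '[[[0,0,-0.02,0,0,0],[0,0,-0.05,0,0,0],[0,0,-0.1,0,0,0],[-0.03,0,-0.15,0,0,0],[-0.07,0,-0.2,0,0,0],[-0.1,0,-0.25,0,0,0],[-0.1,0,-0.28,0,0,0],[-0.1,0,-0.28,0,0,0],[-0.1,0,-0.28,0,0,0],[-0.1,0,-0.28,0,0,0]]]'
python3 - <<'E'
from h import *
c=get_calibration("wrist");a=camera("wrist")[:,:,::-1];b=camera("scene")[:,:,::-1];t=camera("top")[:,:,::-1]
cv2.imwrite("pics/e_w.png",a);rep()
f=lambda a,w,h:cv2.resize(a,(w,h),interpolation=cv2.INTER_CUBIC)
cv2.imwrite("pics/e.png",np.vstack([np.hstack([f(a[0:240,140:400],400,369),f(b[140:330,150:365],400,369)]),f(t[150:230,120:400],800,229)]))
E
```

```text
time_s: 11.18
ee_pos: [0.411, -0.1944, 0.0142]
orientation: [2.012, -2.412, -0.001]
force: [-0.5, -0.4, -0.6]
grip_width: 0.0855
grip_force: 0.0
time_s: 12.02
ee_pos: [0.4256, -0.1154, 0.2378]
orientation: [2.013, -2.411, -0.002]
force: [0.6, -0.8, -0.3]
grip_width: 0.0855
grip_force: 0.0
TCP s 79.5 lat 0.0 z 236.9 tilt -0.04 roll 0.2 yaw 79.64 Nb s,z 34.5 251.4 dq 0.003
```

View pics/e.png

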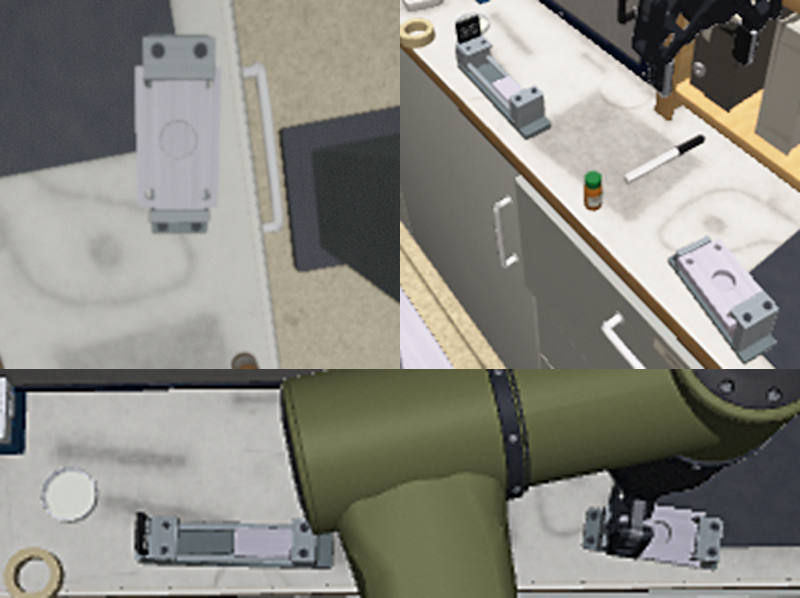

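The plate lies flat and square under the lip and inside the stop. The jaw is still open, and the vial, marker and petri dish look where they were. Handing in.

```bash
python3 -c "
from rig import *
print(close_job())"
```

```text
the job is handed in; nothing more can be done
None
```

I slid the jaw to its stop and left it open. The drilled plate now lies flat under the holder's lip and inside the end stop, and the vial, marker and petri dish look untouched; the job was handed in at about 12 s.

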